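# Press home the finished valve's lap rod and shut its well

## Task

The frosted cabinet has a left and a right well, and the rosewood valve button lies in one of them, the pewter cap in the other. Push the lap rod in the rosewood button's well fully down into its vial, until its head sits on the vial's mouth, and then slide the door all the way over that well. Leave the rod in the cap's well standing as it is, and leave everything else in its place.

Things in the scene. Friction and masses are not known exactly. Their poses are not given: they have to be found in the camera images.
- cabinet: Low frosted acrylic cabinet fixed to the bench, 160 (x) by 300 (y) by 80 mm high, walls 6 mm, inner floor at 30 mm, open above except for the sliding door. Origin: centre of its underside. Its y axis points to the left well; a wall at y = 0 parts the left well (y > 0) from the right. In each well a rod stands in a vial at x -30, y +118 or -118 mm; button or cap lies near x +20 mm.
- button: Rosewood valve button, dark red-brown turned disc 26 mm across, 17 mm high, with a small pale inlay dot; loose in one of the two wells, about 50 mm farther from the robot than the rod. Origin: centre of its underside.
- cap: Pewter-gray cast bottom cap, 28 mm across, 16 mm high; loose in the other well. Origin: centre of its underside.
- rod_left_top (a point): Centre of the top face of the left lap rod's brass head, a disc 16 mm across and 8 mm thick on an upright chromed rod 7 mm thick in a glass vial. Its axis is at x -30, y +118 mm in the cabinet's frame; the top is 105 to 113 mm above the bench at the start, 68 mm when home with the head on the vial's mouth.
- rod_left (a joint): How far the left rod is pushed down into its vial, in m: starts at 0 to 0.008, home at 0.045 (hard stop). Stiff fit: about 5 N moves it and it stays where it is left.
- rod_right_top (a point): Centre of the top face of the right lap rod's brass head, a disc 16 mm across and 8 mm thick on an upright chromed rod 7 mm thick in a glass vial. Its axis is at x -30, y -118 mm in the cabinet's frame; the top is 105 to 113 mm above the bench at the start, 68 mm when home with the head on the vial's mouth.
- rod_right (a joint): How far the right rod is pushed down into its vial, in m: starts at 0 to 0.008, home at 0.045 (hard stop). Stiff fit: about 5 N moves it and it stays where it is left.
- door (a joint): Position of the sliding door along the cabinet's y axis, in m: 0 in the middle (half over each well), +0.072 fully over the left well, -0.072 fully over the right well (hard stops). Starts within 0.020 of the middle; about 2.5 N moves it, it stays where it is left.
- door_grip (a point): Centre of the top of the door's blue upright grip, a fin 50 (along cabinet x) by 12 (along y) by 32 mm high, its top 120 mm above the bench. The door is a frosted panel 152 (x) by 140 mm (y), 6 mm thick, its top 88 mm and its underside 82 mm above the bench; the fin stands at its middle.
- leadpipe: Polished brass leadpipe stub, 100 mm long, 17 mm thick, lying on the bench in front of the cabinet. Origin: underside centre, its x axis along the pipe. A bystander.
- spare_lap: Spare chromed steel lap rod, 150 mm long, 12 mm thick, lying on the bench in front of the cabinet. Origin: underside centre. A bystander.
- paste_jar: Jar, 52 mm across and 55 mm high, to the right of the cabinet. A bystander. Origin: centre of its underside.
- brush: Bench brush lying to the left of the cabinet. A bystander.
- piston: Chromed valve piston standing upright, 26 mm across the foot, 74 mm high, to the right of the cabinet. A bystander. Origin: centre of its underside.

How it is judged:
On the way, in this order (a step that is already met when the one before it is completed fails the run):
1. The rod in the rosewood button's well is pushed home: its head within 4 mm of the vial's mouth (((y of button in the frame of cabinet above 0 m and value of joint rod_left above 0.041 m) or (y of button in the frame of cabinet below 0 m and value of joint rod_right above 0.041 m))), for 0.2 s.
2. Then the door is slid fully over the rosewood button's well, within 5 mm of its stop (((y of button in the frame of cabinet above 0 m and value of joint door above 0.067 m) or (y of button in the frame of cabinet below 0 m and value of joint door below -0.067 m))), for 0.2 s.
At the end, for the whole second after the job is handed in: The rod beside the rosewood button is home (head within 4 mm of the vial's mouth), the door is at rest fully over the button's well (within 5 mm of its stop), and the robot touches nothing (((y of button in the frame of cabinet above 0 m and value of joint rod_left above 0.041 m) or (y of button in the frame of cabinet below 0 m and value of joint rod_right above 0.041 m)) and ((y of button in the frame of cabinet above 0 m and value of joint door above 0.067 m) or (y of button in the frame of cabinet below 0 m and value of joint door below -0.067 m)) and velocity of joint door between -0.005 and 0.005 m/s and contact force between the fingers and anything else below 0.5 N).
It fails at once if The rod in the pewter cap's well is pushed down more than 6 mm ((y of button in the frame of cabinet above 0 m and distance of rod_right_top from where it was at the start of the episode above 0.006 m) or (y of button in the frame of cabinet below 0 m and distance of rod_left_top from where it was at the start of the episode above 0.006 m)).
It fails at once if The door is slid into a rod that still stands proud: more than 40 mm from the middle towards a rod that is not yet home within 4 mm ((value of joint door above 0.04 m and value of joint rod_left below 0.041 m) or (value of joint door below -0.04 m and value of joint rod_right below 0.041 m)).
It fails at once if The fingers press the cabinet, its door or a rod with more than 40 N, enough to crack a glass vial (contact force between the fingers and cabinet above 40 N).
It fails at once if The rosewood button or the pewter cap is moved more than 10 mm (distance of any of button, cap from where it was at the start of the episode above 0.01 m).
It fails at once if A bystander on the bench is moved more than 20 mm (distance of any of leadpipe, spare_lap, paste_jar, brush, piston from where it was at the start of the episode above 0.02 m).
It also fails if it takes over 35 s, if anything falls off the work surface, if the arm or the gripper's body presses on something with over 40 N, if the wrist force passes 120 N, or if a joint passes its speed limit or range.

## Robot

A 7-joint arm with a two-finger parallel gripper is mounted at the origin on the work surface. World frame = base frame: x ahead of the robot, y to its left, z up, the work surface at z = 0. Lengths are in m, angles in rad, forces in N, time in s.
With the tool pointing down it reaches from about 0.4 to 0.875 m from the base axis. Payload 6.5 kg.
Tool frame: the origin (TCP) lies midway between the tips of the shut fingers; the grasp point (between the pads) lies 19 mm behind it; z points along the fingers, y is the line along which they close (so a half turn about z gives the same grasp; the last joint's range is limited). The gripper opens to 88 mm and grips with 3 to 60 N. Pads are 18 mm wide; open, the fingers measure 123 mm over their backs; the gripper's body (75 mm by 187 mm) begins 45 mm behind the grasp point.
Start: joints at [1.197, 0.536, -0.004, 1.538, 0.003, 1.067, -0.071], TCP at [0.197, -0.619, 0.239] pointing down, gripper open.
Joint ranges: [-2.7, 2.7], [-0.37, 2.16], [-1.27, 1.26], [0.24, 2.4], [-1.31, 4.45], [0.19, 1.91], [-2.76, 2.76]. Speed limits (rad/s): [2.39, 2.39, 3.14, 3.14, 3.14, 3.14, 3.14].

## Interface

Orientations are given as a unit quaternion [x, y, z, w].
In Python, from rig import manip gives the robot as it stands.
- The arm moves only by the shell command python3 -m handwheel 'ROWS' [OPENING] [FORCE]. ROWS is JSON, one flat list of numbers, 6 for each row, row after row: the shift along the tool's x, y, z in mm, then the turn, a rotation vector about the tool's x, y, z in degrees. In form: [x, y, z, rx, ry, rz, x, y, z, rx, ry, rz, ...]. A call has 1 to 12 rows; each row is the pose to reach, as a shift and turn from the pose commanded when the call began, along the tool's axes at that moment; what a row does not reach only later rows make up. A row lasts 1/10 s, in which the tool goes at most 50 mm and 8.59 degrees, less where a joint would pass 70% of its speed; a pose out of reach is approached as far as the arm can. A call with a gripper value outside its range is refused whole. OPENING is the opening, from 0 (shut) to 1 (fully open), set as the call begins (- or left out, the last holds). The fingers move at their own pace and stop on an object; FORCE is the grip in N (left out, the last holds). Time passes only in rows, so rows that repeat a pose let the fingers close. It gives the time, the measured TCP pose, the force, the opening and the grip force at its end, in the units of the state.
- manip.sense(): the state, without advancing time (a new reading comes with each control period).
- manip.snapshot(name): name is "scene" or "side" or "wrist"; returns the picture (400x640x3 uint8, red, green, blue); there is no depth.
- manip.camera_params(name): a dict with "intrinsics" (3x3 intrinsics, pixels), "R" (3x3) and "t" (3): a world point X has camera coordinates R X + t. Camera axes: x right, y down, z forward; pixel columns grow to the right and rows downward; lengths in m; the calibration is good to about 2 mm. The wrist camera is an equidistant fisheye: a pixel r from the principal point sees the ray r / f radians off the axis. A picture is of the moment at which its call begins: read the wrist's pose just before it. camera_params takes no time and is no camera call; for the wrist camera it gives the pose at the moment of the call.
- manip.finish_job(): hands the job in; it is judged then, once.
Trained networks look in the newest picture that a camera, given by its name, has taken for a name from the list of things; names that differ only in an ending like _2 or _b are one class to them, and where a whole thing is asked for, a point or a joint stands for the part that bears it (a point fixed in the world has none). Each returns a list of dicts, best first, with "conf" (0 to 1); they miss things now and then, are a little off and sometimes report something else, mostly with a low value. They report only what shows in the picture. A call takes as long as a camera call.
- manip.regions_of(camera, name): "mask" (400x640 bool, what is visible of it) and "extent" ([left, top, width, height] in pixels, round what is visible of it).
The state is a dict: "time_s": time; "joints": joint angles; "joint_vel": joint speeds; "tau": joint torques, N m; "eef_pos": TCP position; "ee_rot": TCP orientation; "ft_force": force on the tool from outside, world axes, zero at the start; "ft_torque": the same for the moment, N m; "width": finger opening in m; "finger_force": force on a finger pad.
Only numpy, scipy, OpenCV 4.12 (cv2) and the standard library are available. Lean on these libraries where they do the work, as an engineer would, in place of code of your own. Each camera call takes 0.05 s, during which the arm holds its last target. There are 200 camera calls.

## Working session

There is one attempt and no reset: what is moved stays moved. The work goes in short steps, Python scripts to look and compute and a shell command to move; the robot and the scene stay as the last step left them, time stands still between calls to the robot, and variables do not carry over. Pictures are saved under pics/ and viewed, at most 10 in all, crops included, and the job is handed in when it is done.

```bash
mkdir -p pics
python3 - <<'E'
from rig import manip
import cv2,numpy as np
s=manip.sense();print(s['time_s'],s['eef_pos'],s['ee_rot'],s['width'])
for c in ['scene','side']:
    im=manip.snapshot(c);cv2.imwrite(f'pics/{c}0.png',im[:,:,::-1])
    p=manip.camera_params(c);print(c,np.round(p['intrinsics'],1).tolist(),np.round(p['R'],3).tolist(),np.round(p['t'],3).tolist())
    for n in ['cabinet','button','cap','rod_left_top','rod_right_top','door_grip']:
        for r in manip.regions_of(c,n)[:3]:
            ys,xs=np.nonzero(r['mask']);print(n,round(r['conf'],2),r['extent'],xs.mean().round(1),ys.mean().round(1))
E
```

```text
0.0 [ 0.19670761 -0.61888281  0.23785003] [ 9.88178647e-01  1.53304380e-01 -2.04334305e-04 -8.28882930e-04] 0.08812606811982053
scene [[362.5, 0.0, 320.2], [0.0, 362.5, 202.0], [0.0, 0.0, 1.0]] [[-0.281, 0.96, 0.011], [0.73, 0.221, -0.646], [-0.623, -0.174, -0.763]] [0.134, -0.329, 1.486]
cabinet 0.68 [259.3, 177.4, 112.3, 82.8] 314.6 216.3
button 0.45 [274.8, 207.9, 11.8, 6.8] 278.0 209.2
rod_left_top 0.5 [352.6, 207.9, 6.3, 7.3] 355.4 210.1
door_grip 0.87 [284.7, 183.2, 64.3, 54.2] 316.8 208.7
side [[487.8, 0.0, 310.0], [0.0, 487.8, 203.2], [0.0, 0.0, 1.0]] [[0.984, -0.18, -0.012], [-0.123, -0.62, -0.775], [0.132, 0.764, -0.632]] [-0.526, 0.143, 1.24]
cabinet 0.89 [279.2, 172.7, 73.4, 100.6] 313.8 224.6
button 0.56 [297.3, 229.1, 8.9, 9.1] 301.8 233.3
rod_left_top 0.51 [298.3, 171.5, 7.8, 9.6] 302.5 174.6
rod_right_top 0.46 [297.8, 228.9, 7.7, 13.8] 301.8 234.2
door_grip 0.78 [286.5, 186.1, 59.2, 35.1] 313.6 205.3
```

Run:
```python
import cv2,numpy as np
a=cv2.imread('pics/scene0.png')[160:275,240:400];b=cv2.imread('pics/side0.png')[160:290,240:400]
a=cv2.resize(a,None,fx=5,fy=5,interpolation=3)[:575];b=cv2.resize(b,None,fx=4.5,fy=4.5,interpolation=3)
cv2.imwrite('pics/a.png',a);cv2.imwrite('pics/b.png',b)
```

```text
(no output)
```

View pics/a.png

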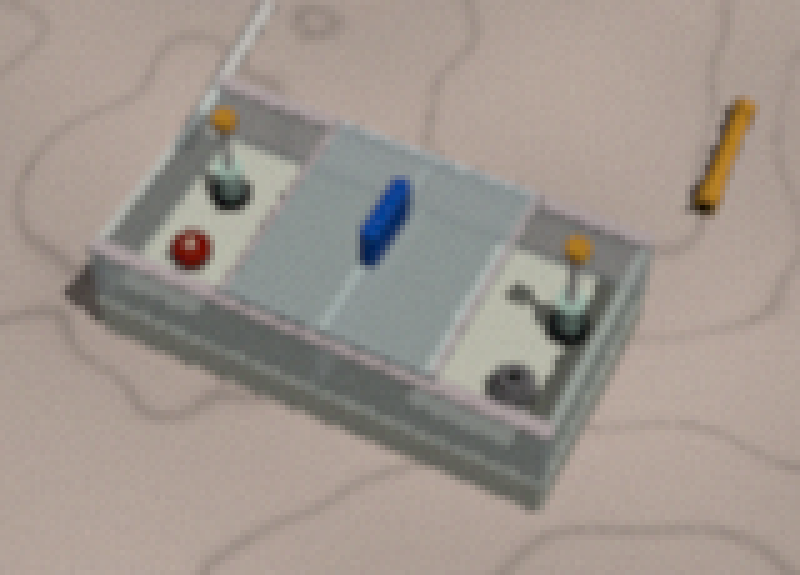

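View pics/b.png

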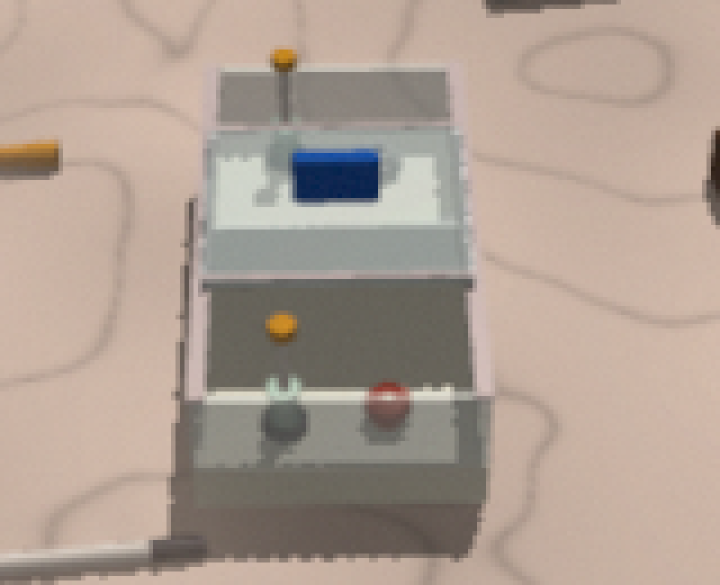

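View pics/side0.png

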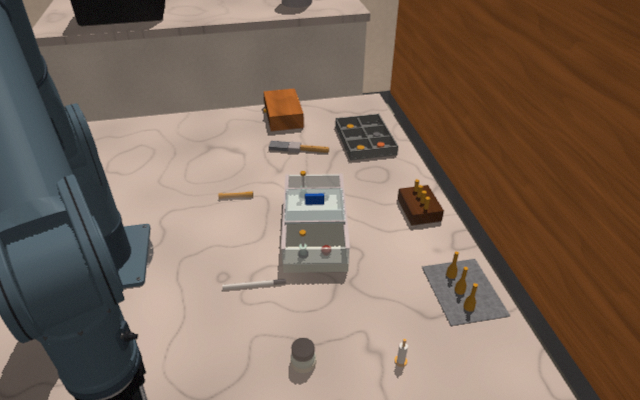

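The rosewood button is in the right well: scene crop (190,248), i.e. pixel (278,210), and side (326,249). The right rod head is at scene (285,184) and side (303,232), the left one at scene (356,210) and side (303,173). The blue fin is at about scene (317,204) and side (315,198). Next I triangulate these.

Run:
```python
from rig import manip
import cv2,numpy as np
from scipy.spatial.transform import Rotation as Ro
P={};H={}
for c in ['scene','side']:
    p=manip.camera_params(c);P[c]=np.array(p['intrinsics'])@np.c_[p['R'],p['t']]
    H[c]=cv2.cvtColor(cv2.imread(f'pics/{c}0.png'),cv2.COLOR_BGR2HSV)
def cen(c,u,v,h0,h1,r=6):
    m=cv2.inRange(H[c],(h0,130,60),(h1,255,255));k=np.zeros_like(m);k[int(v-r):int(v+r+1),int(u-r):int(u+r+1)]=1
    y,x=np.nonzero(m*k);return np.array([x.mean(),y.mean()]),len(x)
def tri(a,b):
    X=cv2.triangulatePoints(P['scene'],P['side'],a.reshape(2,1).astype(float),b.reshape(2,1).astype(float))[:,0];X=X[:3]/X[3]
    e=[np.round((P[c]@np.r_[X,1])[:2]/(P[c]@np.r_[X,1])[2]-q,1) for c,q in(('scene',a),('side',b))]
    return X.round(4),e
R={}
for n,a,b,h,r in [('R',(285,184),(302.7,232.2),(10,30),4),('L',(355.6,209.6),(302.9,173.3),(10,30),4),('grip',(317,204),(315,198),(105,130),12)]:
    A,na=cen('scene',*a,*h,r);B,nb=cen('side',*b,*h,r);R[n]=tri(A,B);print(n,A,na,B,nb,*R[n])
d=R['L'][0]-R['R'][0];print('dist',np.linalg.norm(d[:2]),'yaw',np.degrees(np.arctan2(-d[0],d[1])))
s=manip.sense();T=Ro.from_quat(s['ee_rot']).as_matrix();print(T.round(3).tolist())
for n in R: print(n,'dTool mm',(T.T@(R[n][0]-s['eef_pos'])*1e3).round(1))
ex=T[:,1];print('tool y heading',np.degrees(np.arctan2(ex[1],ex[0])))
```

```text
R [284.5 183.5] 16 [302.14705882 232.32352941] 34 [ 0.4973 -0.1097  0.1035] [array([ 0., -0.]), array([0., 0.])]
L [355.1 209.3] 20 [302.63157895 172.73684211] 19 [0.5383 0.1219 0.1085] [array([ 0., -0.]), array([0., 0.])]
grip [316.34831461 203.95505618] 89 [314.31016043 198.37433155] 187 [0.5492 0.0084 0.1058] [array([ 0.1, -0.1]), array([0., 0.])]
dist 0.2352011054395791 yaw -10.039025243191192
[[0.953, 0.303, -0.0], [0.303, -0.953, -0.0], [-0.0, -0.0, -1.0]]
R dTool mm [ 440.7 -394.8  135.2]
L dTool mm [ 550.  -603.1  130.2]
grip dTool mm [ 526.  -491.6  132.9]
tool y heading -72.36343827275097
```

```bash
python3 -m handwheel '[441,-395,0,0,0,-62.4,441,-395,0,0,0,-62.4,441,-395,0,0,0,-62.4,441,-395,0,0,0,-62.4,441,-395,0,0,0,-62.4,441,-395,0,0,0,-62.4,441,-395,0,0,0,-62.4,441,-395,0,0,0,-62.4,441,-395,0,0,0,-62.4,441,-395,0,0,0,-62.4,441,-395,0,0,0,-62.4,441,-395,0,0,0,-62.4]' 0 20; python3 -m handwheel '[0,0,0,0,0,0,0,0,0,0,0,0]'
```

```text
time_s: 1.9
eef_pos: [0.4987, -0.1068, 0.2391]
ee_rot: [0.765, 0.644, 0.0, 0.0]
ft_force: [0.4, -0.4, -0.4]
width: 0.0004
finger_force: 0.0
time_s: 2.1
eef_pos: [0.4977, -0.1087, 0.2387]
ee_rot: [0.765, 0.644, -0.0, -0.0]
ft_force: [0.2, -0.7, -1.2]
width: 0.0003
finger_force: 0.0
```

```bash
python3 -m handwheel '[0,0,40,0,0,0,0,0,80,0,0,0,0,0,110,0,0,0,0,0,120,0,0,0,0,0,125,0,0,0,0,0,125,0,0,0]'
python3 - <<'E'
from rig import manip
import cv2
for c in ['side','wrist']:
    im=manip.snapshot(c)
    cv2.imwrite(f'pics/{c}1.png',cv2.resize(im[140:290,230:390],None,fx=4,fy=4,interpolation=3)[:,:,::-1] if c=='side' else im[:,:,::-1])
E
```

```text
time_s: 2.7
eef_pos: [0.4978, -0.1102, 0.1143]
ee_rot: [0.766, 0.643, 0.0, 0.0]
ft_force: [-0.2, -0.0, 0.1]
width: 0.0001
finger_force: 0.0
```

View pics/side1.png

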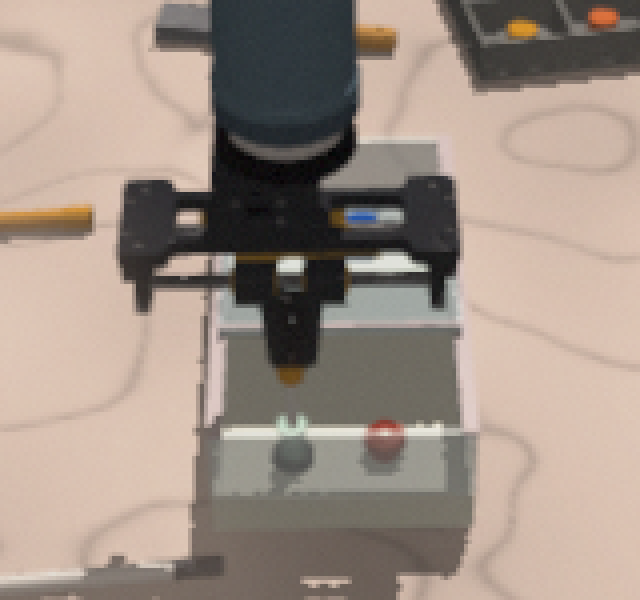

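View pics/wrist1.png

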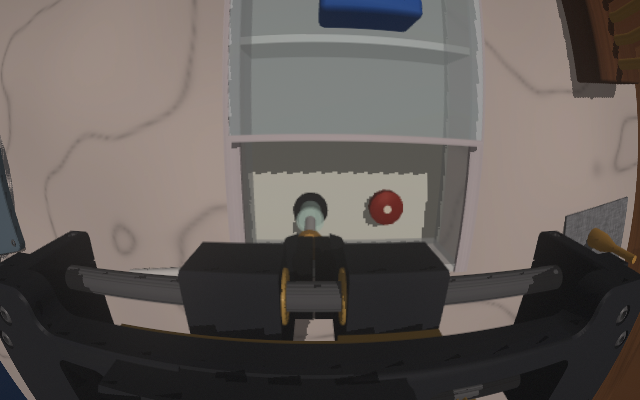

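The side crop shows the shut fingertips centred over the right brass head at (290,375). The wrist view shows the pale-dotted button clear of the fingers at (386,207). Now I push down.

```bash
python3 -m handwheel '[0,0,5,0,0,0,0,0,10,0,0,0,0,0,15,0,0,0,0,0,20,0,0,0,0,0,25,0,0,0,0,0,30,0,0,0,0,0,34,0,0,0,0,0,38,0,0,0,0,0,39,0,0,0,0,0,39,0,0,0]'
```

```text
time_s: 3.8
eef_pos: [0.498, -0.1095, 0.0747]
ee_rot: [0.766, 0.643, 0.0, 0.0]
ft_force: [1.2, -1.0, 1.5]
width: 0.0003
finger_force: 1.1
```

```bash
python3 -m handwheel '[0,0,1,0,0,0,0,0,2,0,0,0,0,0,3,0,0,0,0,0,4,0,0,0,0,0,4,0,0,0]'; python3 -m handwheel '[0,0,1,0,0,0,0,0,1,0,0,0]';python3 -m handwheel '[0,0,1,0,0,0,0,0,1,0,0,0]'
```

```text
time_s: 4.3
eef_pos: [0.4978, -0.1094, 0.0707]
ee_rot: [0.766, 0.643, 0.0, 0.0]
ft_force: [2.1, -0.6, 3.7]
width: 0.0001
finger_force: 1.8
time_s: 4.5
eef_pos: [0.4977, -0.1094, 0.0697]
ee_rot: [0.766, 0.643, 0.0, 0.0]
ft_force: [2.9, -1.8, 3.4]
width: 0.0005
finger_force: 1.9
time_s: 4.7
eef_pos: [0.4976, -0.1093, 0.0686]
ee_rot: [0.766, 0.643, 0.0, 0.0]
ft_force: [3.3, -1.3, 3.4]
width: 0.0006
finger_force: 1.9
```

```bash
python3 -m handwheel '[0,0,1,0,0,0,0,0,1,0,0,0]';python3 -m handwheel '[0,0,0.5,0,0,0,0,0,0.5,0,0,0]'
```

```text
time_s: 4.9
eef_pos: [0.4977, -0.1094, 0.0683]
ee_rot: [0.766, 0.643, -0.0, 0.0]
ft_force: [0.9, -0.8, 12.6]
width: 0.0003
finger_force: 6.3
time_s: 5.1
eef_pos: [0.4977, -0.1093, 0.0683]
ee_rot: [0.766, 0.643, -0.0, 0.0]
ft_force: [-1.4, -1.3, 18.4]
width: 0.0004
finger_force: 9.2
```

Force rose sharply at z = 68 mm, so the rod is home. I lift, then cross to the far (left) side of the fin.

```bash
python3 -m handwheel '[0,0,-40,0,0,0,0,0,-80,0,0,0,0,0,-108,0,0,0,40,8,-108,0,0,0,80,16,-108,0,0,0,120,24,-108,0,0,0,150,30,-108,0,0,0,162,30,-108,0,0,0,162,30,-108,0,0,0,162,30,-108,0,0,0]'
python3 - <<'E'
from rig import manip
import cv2
cv2.imwrite('pics/s2.png',cv2.resize(manip.snapshot('side')[140:290,230:390],None,fx=4,fy=4,interpolation=3)[:,:,::-1])
cv2.imwrite('pics/w2.png',manip.snapshot('wrist')[:,:,::-1])
E
```

```text
time_s: 6.1
eef_pos: [0.5538, 0.0431, 0.1744]
ee_rot: [0.766, 0.643, -0.002, -0.0]
ft_force: [0.4, 0.2, 0.1]
width: 0.0003
finger_force: 0.0
```

View pics/s2.png

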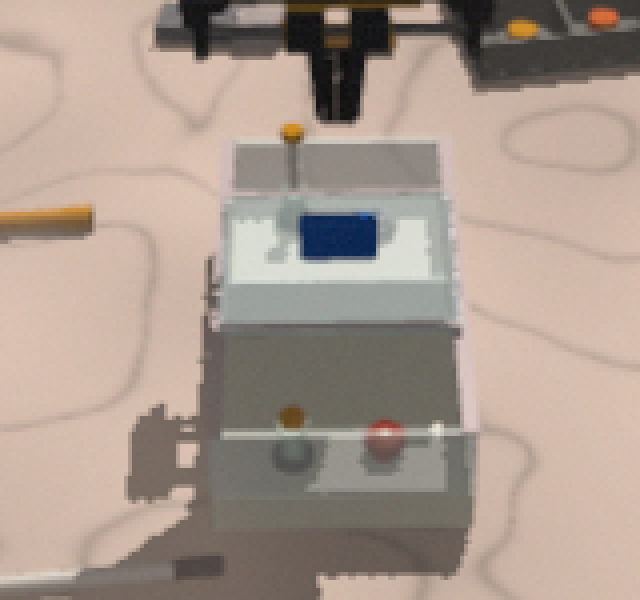

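The right rod's head now sits on its vial at crop (291,418). The fingers hang above the bench left of the blue fin (340,237). I descend beside the fin and push.

```bash
python3 -m handwheel '[0,0,30,0,0,0,0,0,60,0,0,0,0,0,72,0,0,0,0,0,74,0,0,0,0,0,74,0,0,0]'; python3 -m handwheel '[-8,0,0,0,0,0,-16,0,0,0,0,0,-22,0,0,0,0,0,-28,0,0,0,0,0,-34,0,0,0,0,0,-40,0,0,0,0,0,-46,0,0,0,0,0,-52,0,0,0,0,0,-58,0,0,0,0,0,-58,0,0,0,0,0]'
```

```text
time_s: 6.7
eef_pos: [0.5554, 0.0445, 0.1017]
ee_rot: [0.766, 0.643, 0.0, 0.0]
ft_force: [0.0, 1.2, -0.1]
width: 0.0006
finger_force: 0.0
time_s: 7.7
eef_pos: [0.5445, -0.0138, 0.1009]
ee_rot: [0.766, 0.642, -0.001, 0.0]
ft_force: [0.1, 0.1, 0.7]
width: 0.0007
finger_force: 0.0
```

```bash
python3 -m handwheel '[-6,0,0,0,0,0,-12,0,0,0,0,0,-18,0,0,0,0,0,-24,0,0,0,0,0,-30,0,0,0,0,0,-35,0,0,0,0,0,-38,0,0,0,0,0]'; python3 -m handwheel '[-1,0,0,0,0,0,-2,0,0,0,0,0,-2,0,0,0,0,0]'
```

```text
time_s: 8.4
eef_pos: [0.5378, -0.0503, 0.1009]
ee_rot: [0.766, 0.643, -0.001, -0.0]
ft_force: [0.2, 2.9, -2.1]
width: 0.0007
finger_force: 1.3
time_s: 8.7
eef_pos: [0.5379, -0.0517, 0.1012]
ee_rot: [0.766, 0.643, -0.0, -0.0]
ft_force: [-0.9, 2.5, -1.1]
width: 0.0007
finger_force: 0.7
```

```bash
python3 -m handwheel '[-1,0,0,0,0,0,-2,0,0,0,0,0,-2,0,0,0,0,0]';python3 - <<'E'
from rig import manip
import cv2
cv2.imwrite('pics/s3.png',cv2.resize(manip.snapshot('side')[140:290,230:390],None,fx=4,fy=4,interpolation=3)[:,:,::-1])
E
```

```text
time_s: 9.0
eef_pos: [0.5377, -0.0536, 0.1012]
ee_rot: [0.766, 0.643, -0.0, -0.0]
ft_force: [-1.0, 2.4, 0.1]
width: 0.0006
finger_force: 1.1
```

View pics/s3.png

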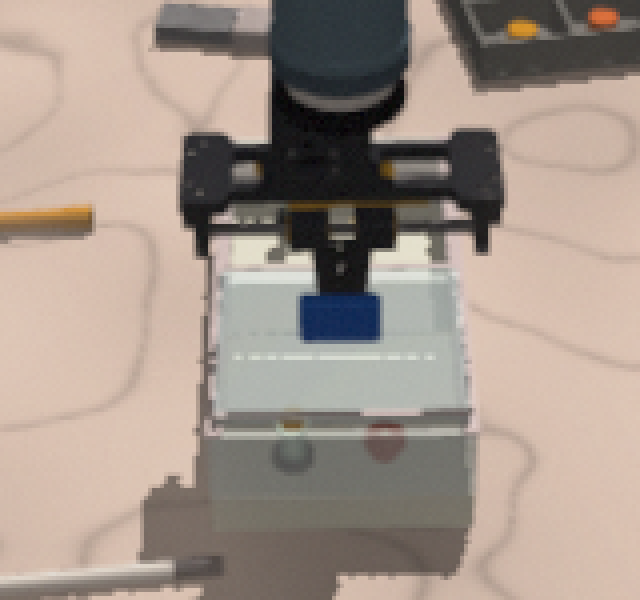

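The door is moving with the fin, and its near edge at row 412 has not quite reached the end wall. I keep going in small steps until the stop is felt.

```bash
for i in 1 2; do python3 -m handwheel '[-1,0,0,0,0,0,-2,0,0,0,0,0,-2,0,0,0,0,0]' | sed -n '2p;4p'; done
```

```text
eef_pos: [0.5376, -0.0543, 0.1013]
ft_force: [-0.8, 6.6, -1.5]
eef_pos: [0.5376, -0.0543, 0.1013]
ft_force: [0.1, 9.9, -2.0]
```

The stop is reached: motion ended at the expected TCP y of -56 mm in the cabinet frame, and force is rising. Now I back off and check.

```bash
python3 -m handwheel '[6,0,0,0,0,0,18,0,0,0,0,0,30,0,0,0,0,0,30,0,-40,0,0,0,30,0,-80,0,0,0,30,0,-120,0,0,0,30,0,-140,0,0,0,30,0,-140,0,0,0,30,0,-140,0,0,0]'
python3 - <<'E'
from rig import manip
import cv2
cv2.imwrite('pics/s4.png',cv2.resize(manip.snapshot('side')[140:290,230:390],None,fx=4,fy=4,interpolation=3)[:,:,::-1])
E
```

```text
time_s: 10.55
eef_pos: [0.5423, -0.0276, 0.2411]
ee_rot: [0.766, 0.643, -0.0, 0.0]
ft_force: [0.1, -0.8, -0.3]
width: 0.0007
finger_force: 0.0
```

View pics/s4.png

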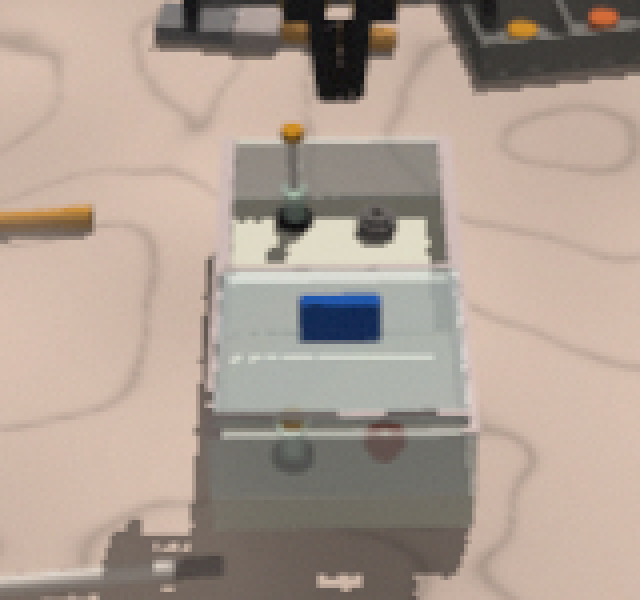

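The door now covers the right well: fin at (340,318), near edge at row 412. The left rod still stands at (292,132). I check the door value from the fin before handing in.

Run:
```python
from rig import manip
import cv2,numpy as np
p=manip.camera_params('side');P=np.array(p['intrinsics'])@np.c_[p['R'],p['t']]
def rows(im,bgr):
    m=cv2.inRange(cv2.cvtColor(im,bgr),(105,130,60),(130,255,255));m[:140]=0;m[290:]=0;m[:,:280]=0;m[:,350:]=0
    y,x=np.nonzero(m);return x.mean(),y.mean()
a=rows(cv2.imread('pics/side0.png'),cv2.COLOR_BGR2HSV);b=rows(manip.snapshot('side'),cv2.COLOR_RGB2HSV)
pr=lambda d:(lambda q:(q[:2]/q[2]).round(2))(P@np.r_[.5473+.174*d,.0009+.985*d,.1058,1])
print(a,b);[print(d,pr(d)) for d in(.0077,-.06,-.067,-.072)]
```

```text
(np.float64(314.3101604278075), np.float64(198.37433155080214)) (np.float64(314.6775700934579), np.float64(218.93457943925233))
0.0077 [314.12 198.41]
-0.06 [314.49 215.59]
-0.067 [314.53 217.46]
-0.072 [314.56 218.8 ]
```

The fin measures at -72 mm, which is the stop.

```bash
python3 -c "
from rig import manip
print(manip.finish_job())"
```

```text
the job is handed in; nothing more can be done
None
```

The job is handed in: the right rod, in the rosewood button's well, is pushed home at 68 mm, the door measures at its -72 mm stop over that well, and the left rod still stands; no verdict came back.

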